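# Pass a mallet head under the height gauge

## Robot

A 6-joint arm with a two-finger parallel gripper is mounted at the origin on the work surface. World frame = base frame: x ahead of the robot, y to its left, z up, the work surface at z = 0. Lengths are in m, angles in degrees, forces in N, time in s.
With the tool pointing down it reaches from about 0.35 to 0.875 m from the base axis. Payload 4.2 kg.
Tool frame: the origin (TCP) lies midway between the tips of the shut fingers; the grasp point (between the pads) lies 19 mm behind it (grasp_offset is the distance from the TCP to the grasp point, in m); y points along the fingers, z is the direction in which the jaws open and shut, and the axes are right-handed (so a half turn about y gives the same grasp; the last joint's range is limited). The gripper opens to 87 mm and grips with 3 to 60 N. Pads are 19 mm wide; open, the fingers measure 117 mm over their backs; the gripper's body (75 mm by 190 mm) begins 51 mm behind the grasp point.
Start: joints at [81.624, 22.042, 0.453, 0, -68.411, -14.817], TCP at [0.246, 0.574, 0.223] pointing down, gripper open.
Joint ranges: [-179.83, 179.83], [-69.29, 118.12], [-61.27, 80.66], [-181.25, 117.63], [-171.15, -9.14], [-177.46, 177.46]. Speed limits (degrees/s): [159.86, 159.86, 180, 180, 180, 180].

## Interface

Orientations are given as [roll, pitch, yaw] about the fixed x, y, z axes, in that order (R = Rz(yaw) Ry(pitch) Rx(roll)).
In Python, from cell import observe, read_camera, camera_params, hand_in, grasp_offset gives the robot as it stands. The module is installed in compiled form; this text tells all that it offers.
- The arm moves only by the tool drive_tool, never from a script. Its argument "increments" is a list of rows, each a list of 5 numbers: the closure, from 0 (fully open) to 1 (shut), then the shift along the tool's x, y, z in units of 50 mm (1.0 is 50 mm), then the turn about the tool's y in units of 5 degrees (1.0 is 5 degrees). A call has exactly 8 rows; each row shifts and turns the pose as measured when the row begins, along the tool's axes as they then stand; what a row does not reach is not made up. A row lasts 1/10 s, in which the tool goes at most 50 mm and 8.59 degrees, less where a joint would pass 70% of its speed; a pose out of reach is approached as far as the arm can. A call is refused whole if a number of a shift passes 1 or a number of a turn 1, either way. A call with a gripper value outside its range is refused whole. The fingers move at their own pace and stop on an object; "grip_force" is the grip in N (left out, the last holds). Time passes only in rows, so rows that do not move let the fingers close, or fill a call up. It gives the time, the measured TCP pose, the force and the opening at its end, in the units of the state.
- observe(): the state, without advancing time (a new reading comes with each control period).
- read_camera(name): name is "side" or "top" or "wrist"; returns the picture (400x640x3 uint8, red, green, blue); there is no depth.
- camera_params(name): a dict with "intrinsics" (3x3 intrinsics, pixels), "position" and "orientation" of the camera in the world; the wrist camera has in their place "tool_from_camera" (4x4, takes a point from camera to tool coordinates, whose origin is the TCP and whose axes are the tool frame's). Camera axes: x right, y down, z forward; pixel columns grow to the right and rows downward; lengths in m; the calibration is good to about 2 mm. A picture is of the moment at which its call begins: read the wrist's pose just before it. camera_params takes no time and is no camera call.
- hand_in(): hands the job in, once; it reports no verdict.
The state is a dict: "time_s": time; "joint_positions": joint angles; "dq": joint speeds; "tau": joint torques, N m; "tool_pos": TCP position; "eef_rot": TCP orientation; "wrist_force": force on the tool from outside, world axes, zero at the start; "moment": the same for the moment, N m; "opening": finger opening in m.
Only numpy, scipy, OpenCV 4.12 (cv2) and the standard library are available. Lean on these libraries where they do the work, as an engineer would, in place of code of your own. Each camera call takes 0.05 s, during which the arm holds its last target. There are 200 camera calls.

## Task

Check that the new mallet head clears the height limit: take it off the sloping rack, lay it gently flat on the gauge's plate between the guide strips, wholly on the long (flared) side of the bridge bar, and let go of it. Then push it steadily along the plate under the bar from behind until the whole head has come out on the other side, and leave it lying there. Do not knock the bar, and leave the mallet, the square and the glue bottle where they are.

Things in the scene. Friction and masses are not known exactly. Their poses are not given: they have to be found in the camera images.
- head: Mallet head to check: oblong laminated beech block 130 long (x) x 60 wide (y) x 62 mm high (z), 0.2-0.45 kg, darker core, 36 x 22 mm handle hole through its middle, top to underside. Ends and sides plain full-height faces; either end may go first. Origin: centre of its underside. Starts on the rack, x pointing up the slope, -x end against the lip, both side faces free to grasp.
- gauge: Fixed steel bridge gauge. Origin on the bench under the middle of the bar; x = push direction, z up. Plate x -215 to +165 mm, 152 mm wide, top 15 mm above the bench. Guide strips 10 mm high, inner faces at y = +-38 mm, x -175 to +165; at the entry end (-x, the longer side, where the head is laid) they flare outwards. Posts at y = +-62 mm (22 x 20 mm) carry the bar; nothing is higher than it.
- bar: The gauge's fixed bridge bar across the lane: 150 mm long (y), 16 mm in the push direction (x -8 to +8), 20 mm high. Origin: centre of its underside, 66 mm above the plate, 81 above the bench; the head passes with 4 mm to spare. An upright tool cannot follow the head under it: lean the tool back about 40 degrees, fingertips low on the head's rear end.
- laydown (a point): Point on top of the plate, in the middle of the lane, 110 mm before the middle of the bar: a good place for the centre of the head's underside when laying it down.
- rack: Fixed plywood rack, 190 mm deep, 110 wide; its board slopes 30 degrees, rising away from the robot (towards rack +x; y is level). Origin: centre of its underside. A 20 mm high lip closes the lower end; two strips 8 mm high, inner faces 72 mm apart, flank the head. The head's underside centre starts over the origin, 64 mm above the bench.
- mallet: Bystander: a finished wooden mallet lying on the bench, head 125 x 75 x 58 mm, its dark handle 230 mm long along its +y. Origin under the head's middle.
- square: Bystander: a try square lying flat, dark wooden stock 120 mm long along x, steel blade 180 mm along +y. Origin under the middle of the stock.
- glue: Bystander: an upright white glue bottle, 68 mm across and 170 mm high. Origin at the centre of its base.
Mind the look-alikes: they are no part of the job. Leave any blue look-alike of the head alone.

How it is judged:
By the outcome, as a careful person would: the job done as asked, in the order asked, and still so for the second after the job is handed in, with the robot touching nothing.
It also fails if it takes over 54 s, if anything falls off the work surface, if the arm or the gripper's body presses on something with over 40 N, if the wrist force passes 120 N, or if a joint passes its speed limit or range.

## Working session

There is one attempt and no reset: what is moved stays moved. The work goes in short steps, Python scripts to look and compute and a tool call to move; the robot and the scene stay as the last step left them, time stands still between calls to the robot, and variables do not carry over. Pictures are saved under pics/ and viewed, about 8 in all and at most 12, crops included, and the job is handed in when it is done.

Besides the shell and the picture viewer there is one more tool, called after "Call:" as name(argument=value, ...), one argument or row to a line, values as JSON. drive_tool: Moves the arm, as the interface text tells. Its arguments: {"type":"object","properties":{"increments":{"type":"array","items":{"type":"array","items":{"type":"number"}}},"grip_force":{"type":"number"}},"required":["increments"]}

```bash
mkdir -p pics; python3 - <<'E'
from cell import *
import cv2,numpy as np
np.set_printoptions(precision=4,suppress=True)
s=observe();print(s,grasp_offset)
for n in("top","side","wrist"):
    print(n,camera_params(n)); cv2.imwrite(f"pics/{n}0.png",read_camera(n)[:,:,::-1])
E
```

```text
{'time_s': 0.0, 'joint_positions': array([ 81.6234,  22.0904,   0.3802,  -0.0309, -68.4113, -14.818 ]), 'dq': array([-0.0041, -0.0529, -0.0306,  0.0048, -0.0247, -0.1077]), 'tau': array([ -0.0015, -39.0664,  18.74  ,   4.2198,   0.011 ,  -0.0002]), 'tool_pos': array([0.2459, 0.5739, 0.2215]), 'eef_rot': array([-89.8752,   0.0033, 156.794 ]), 'wrist_force': array([0.2454, 0.106 , 0.4234]), 'moment': array([-0.0344, -0.0184,  0.0361]), 'opening': 0.08715640678237807} 0.0187
top {'intrinsics': array([[502.9518,   0.    , 315.7826],
       [  0.    , 502.9518, 195.4654],
       [  0.    ,   0.    ,   1.    ]]), 'position': array([0.4892, 0.0195, 1.82  ]), 'orientation': array([-176.4573,    0.1757,  -89.589 ])}
side {'intrinsics': array([[510.5505,   0.    , 322.7522],
       [  0.    , 510.5505, 194.3704],
       [  0.    ,   0.    ,   1.    ]]), 'position': array([ 0.2684, -1.013 ,  1.395 ]), 'orientation': array([-140.688 ,    0.6788,  -20.1022])}
wrist {'intrinsics': array([[346.3478,   0.    , 323.4574],
       [  0.    , 346.3478, 193.5168],
       [  0.    ,   0.    ,   1.    ]]), 'tool_from_camera': array([[-0.0005,  0.9615,  0.2747, -0.0749],
       [ 0.0007, -0.2747,  0.9615, -0.1615],
       [ 1.    ,  0.0007, -0.0006, -0.0015],
       [ 0.    ,  0.    ,  0.    ,  1.    ]])}
```

View pics/top0.png

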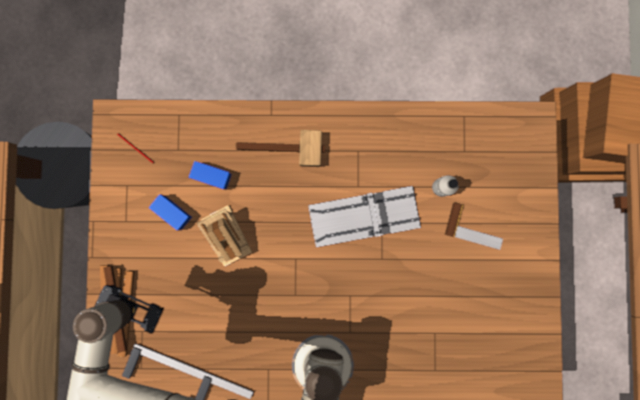

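View pics/side0.png

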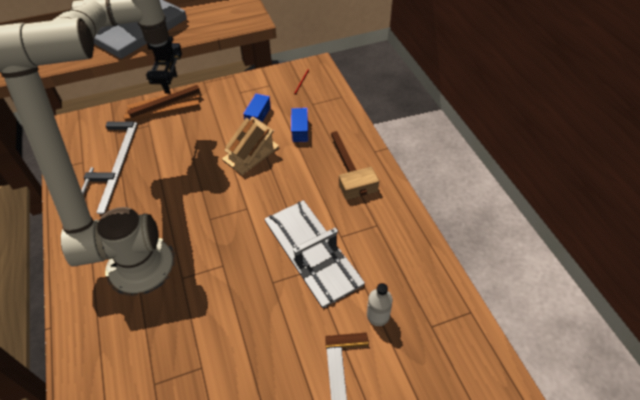

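Top view: gauge bar is at about (377,213) with the long side to the left (x≈312), so the push runs roughly towards world −y. The head could be confused with four things:
- the block on the rack at about (226,235), which is natural beech with a dark core
- a blue look-alike at (210,175)
- a blue look-alike at (170,212)
- the finished mallet's head at (311,148)

By the description I choose the one on the rack. I'll check it in a close crop.

```bash
python3 - <<'E'
import cv2,numpy as np
t=cv2.imread("pics/top0.png");s=cv2.imread("pics/side0.png")
f=lambda im,x,y,w,h,k:cv2.resize(im[y:y+h,x:x+w],None,fx=k,fy=k,interpolation=cv2.INTER_CUBIC)
a=np.hstack([f(t,190,195,65,75,4.8)[:360],f(s,210,105,80,75,4.8)[:360]])
b=np.hstack([f(t,305,180,120,70,3.2),f(s,260,195,110,115,1.95)[:224]])
w=max(a.shape[1],b.shape[1]);p=lambda i:cv2.copyMakeBorder(i,0,0,0,w-i.shape[1],cv2.BORDER_CONSTANT)
o=np.vstack([p(a),p(b)]);print(o.shape);cv2.imwrite("pics/crop1.png",o)
E
```

```text
(584, 696, 3)
```

View pics/crop1.png

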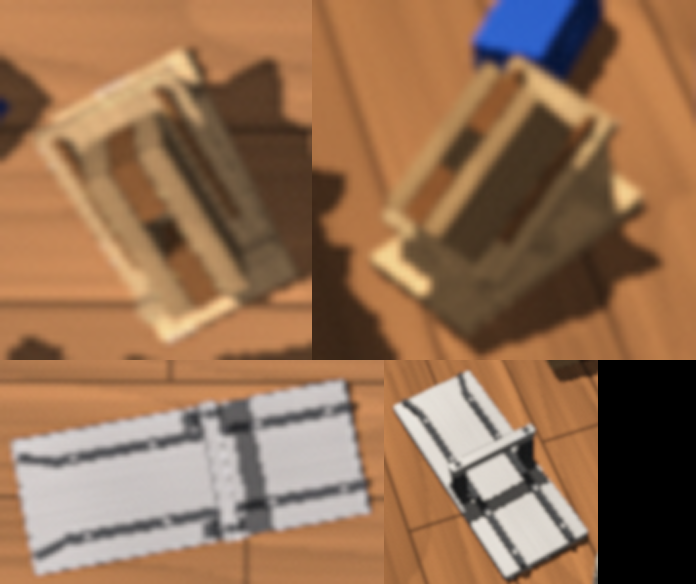

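The crop confirms it: the beech block on the rack has a brown core and a dark handle hole at top px (224,243), so it is the head. The gauge entry (flared) end is on the left. Next I'll measure both.

```bash
cat > h.py <<'E'
import numpy as np,cv2
from scipy.spatial.transform import Rotation as R
from cell import *
np.set_printoptions(precision=4,suppress=True)
def ray(n,p,pose=None):
    c=camera_params(n);d=np.linalg.inv(c["intrinsics"])@[p[0],p[1],1]
    if n=="wrist":
        T=c["tool_from_camera"];Rt=R.from_euler("xyz",pose[1],degrees=True).as_matrix()
        return pose[0]+Rt@T[:3,3],Rt@T[:3,:3]@d
    return c["position"],R.from_euler("xyz",c["orientation"],degrees=True).as_matrix()@d
def hit(n,p,z,pose=None):
    o,d=ray(n,p,pose);return o+d*(z-o[2])/d[2]
def tri(r1,r2):
    (a,u),(b,v)=r1,r2;s=np.linalg.lstsq(np.c_[u,-v],b-a,rcond=None)[0]
    p,q=a+u*s[0],b+v*s[1];return (p+q)/2,np.linalg.norm(p-q)
E
python3 - <<'E'
from h import *
t=cv2.imread("pics/top0.png");s=cv2.imread("pics/side0.png")
def rect(im,win,name,z):
    x,y,w,h=win;g=im[y:y+h,x:x+w].astype(int)
    m=((g.max(2)-g.min(2)<28)&(g.min(2)>110)).astype(np.uint8)
    m=cv2.morphologyEx(m,cv2.MORPH_CLOSE,np.ones((17,17)))
    c=max(cv2.findContours(m,0,2)[0],key=cv2.contourArea);r=cv2.minAreaRect(c)
    ap=cv2.approxPolyDP(cv2.convexHull(c),4,True)[:,0]+[x,y]
    print(name,ap.tolist(),cv2.boxPoints(r)+[x,y]);return c
rect(t,(300,175,128,80),"top",.015); rect(s,(255,195,115,115),"side",.015)
C=[hit("top",p,.015)[:2] for p in [(308.8,205),(316.6,247.2),(420.9,228.4),(413.4,186.3)]]
C=np.array(C);print("corners",C)
u=(C[2]+C[3]-C[0]-C[1])/2;print("len",np.linalg.norm(u),"w",np.linalg.norm(C[1]-C[0]),"ang",np.degrees(np.arctan2(u[1],u[0])),"ctr",C.mean(0))
print("hole tri",tri(ray("top",(224,243.3)),ray("side",(241.3,136.3))),"plane",hit("top",(224,243.3),.1177),hit("side",(241.3,136.3),.1177))
a=hit("top",(190+122/4.8,195+148/4.8),.150);b=hit("top",(190+195/4.8,195+298/4.8),.085);d=a-b
print(a,b,np.linalg.norm(d),np.degrees(np.arctan2(d[1],d[0])))
# rack top: upper board corners / lip corners
for n,p in [("lipL",(168,342)),("lipR",(295,275)),("upL",(38,135)),("upR",(190,50))]:
    print(n,hit("top",(190+p[0]/4.8,195+p[1]/4.8),.03 if 'lip' in n else .12))
E
```

```text
top [[412, 187], [427, 227], [317, 254], [310, 205]] [[305.2584 206.1638]
 [416.6475 178.8229]
 [428.389  226.6591]
 [317.     254.    ]]
side [[300, 195], [336, 229], [369, 279], [329, 309], [318, 309], [266, 221]] [[261.7079 218.9326]
 [311.8652 187.5843]
 [371.2472 282.5955]
 [321.0899 313.9438]]
corners [[ 0.5664  0.0507]
 [ 0.4158  0.0216]
 [ 0.4855 -0.3512]
 [ 0.6364 -0.3251]]
len 0.3807412229684292 w 0.15346648397314508 ang -79.43034109979699 ctr [ 0.526 -0.151]
hole tri (array([0.4323, 0.3344, 0.1131]), np.float64(0.0034146806769796154)) plane [0.4307 0.3339 0.1177] [0.4333 0.3292 0.1177]
[0.4893 0.3575 0.15  ] [0.3827 0.3163 0.085 ] 0.13151385984286404 21.100599737910063
lipL [0.3469 0.3451 0.03  ]
lipR [0.3967 0.2522 0.03  ]
upL [0.498  0.4229 0.12  ]
upR [0.5586 0.3169 0.12  ]
```

Gauge: origin about (0.531, −0.176), push direction −79.4°, and the plate measures 381 x 153 mm, which matches the description. I'll go to a hover over the rack and refine the head's pose with the wrist camera.

```bash
cat >> h.py <<'E'
def plan(target,yaw=None,n=8,rows=8):
    "rows [x,y,z,turn] spreading the move over n rows, in the tool's axes, assuming perfect tracking"
    s=observe();p=np.array(s["tool_pos"]);r=R.from_euler("xyz",s["eef_rot"],degrees=True)
    dpsi=0 if yaw is None else (yaw-s["eef_rot"][2]+180)%360-180
    print("t",s["time_s"],"pos",p,"rot",s["eef_rot"],"F",s["wrist_force"],"open",s["opening"],"j",s["joint_positions"])
    step=(np.array(target)-p)/n
    for k in range(min(n,rows)):
        q=(r*R.from_euler("y",-dpsi/n*k,degrees=True)).inv().apply(step)/.05
        print(np.round(q,2),round(-dpsi/n/5,2))
E
python3 -c "
from h import *
plan([.42,.335,.26],196.8)"
```

```text
t 0.15 pos [0.246  0.5741 0.2217] rot [-89.9057   0.0072 156.7988] F [-0.3436 -0.1778 -0.3611] open 0.08696088871810671 j [ 81.6237  22.0805   0.3984  -0.0185 -68.4109 -14.8182]
[-0.64 -0.09  0.38] -1.0
[-0.6  -0.09  0.43] -1.0
[-0.56 -0.09  0.48] -1.0
[-0.52 -0.09  0.53] -1.0
[-0.47 -0.09  0.57] -1.0
[-0.42 -0.09  0.61] -1.0
[-0.36 -0.09  0.65] -1.0
[-0.3  -0.09  0.67] -1.0
```

Call:
drive_tool(
  increments=[
    [0,-0.64,-0.09,0.38,-1],
    [0,-0.6,-0.09,0.43,-1],
    [0,-0.56,-0.09,0.48,-1],
    [0,-0.52,-0.09,0.53,-1],
    [0,-0.47,-0.09,0.57,-1],
    [0,-0.42,-0.09,0.61,-1],
    [0,-0.36,-0.09,0.65,-1],
    [0,-0.3,-0.09,0.67,-1],
  ],
  grip_force=15,
)

```text
time_s: 0.95
tool_pos: [0.4258, 0.331, 0.2549]
eef_rot: [-89.6, -0.4, -161.1]
wrist_force: [0.5, -0.1, -0.8]
opening: 0.087
```

```bash
python3 - <<'E'
from h import *
s=observe();im=read_camera("wrist");cv2.imwrite("pics/w1.png",im[:,:,::-1]);np.savez("w1",p=s["tool_pos"],r=s["eef_rot"])
plan([.42,.335,.26],207)
E
```

```text
t 1.0 pos [0.4281 0.3276 0.2559] rot [ -89.5452   -0.3417 -161.1482] F [ 0.912  -1.9353  1.4304] open 0.08732380307439074 j [ 54.7727  12.5837  -8.25     0.179  -69.7099  54.0176]
[ 0.01 -0.01 -0.02] -0.2
[ 0.01 -0.01 -0.02] -0.2
[ 0.01 -0.01 -0.02] -0.2
[ 0.01 -0.01 -0.02] -0.2
[ 0.01 -0.01 -0.02] -0.2
[ 0.01 -0.01 -0.02] -0.2
[ 0.01 -0.01 -0.03] -0.2
[ 0.01 -0.01 -0.03] -0.2
```

View pics/w1.png

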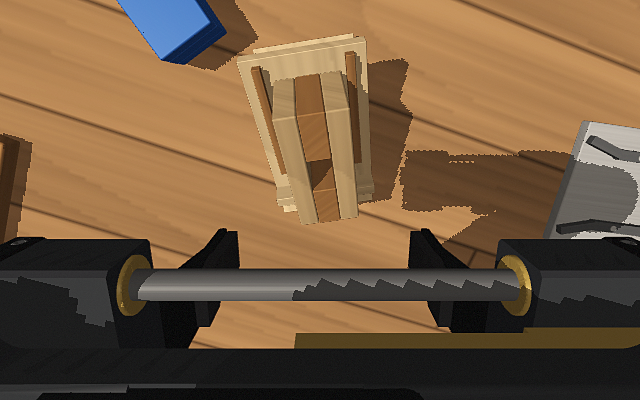

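The wrist view shows the head: top face upper edge (275,119)–(348,112), lower edge (303,223)–(358,216), hole at (321,176). The core is brown, so this is the right one. Next, its pose.

```bash
python3 - <<'E'
from h import *
d=np.load("w1.npz");P=(d["p"],d["r"])
for zc in (0,.003,-.003):
    c=[hit("wrist",q,z+zc,P) for q,z in [((275,119),.150),((348,112),.150),((303,223),.085),((358,216),.085)]]
    up=(c[0]+c[1])/2;lo=(c[2]+c[3])/2;v=up-lo
    print(np.linalg.norm(c[0]-c[1]),np.linalg.norm(c[2]-c[3]),np.linalg.norm(v),"yaw",np.degrees(np.arctan2(v[1],v[0])),"mid",(up+lo)/2)
e=c[0]-c[1];print("cross yaw",np.degrees(np.arctan2(e[1],e[0]))-90)
print("hole",hit("wrist",(321,176),.1177,P), "tri w/top",tri(ray("wrist",(321,176),P),ray("top",(224,243.3))))
for a,b,z in [((238,60),(366,38),.13),]:
    e=hit("wrist",a,z,P)-hit("wrist",b,z,P);print("board edge",np.linalg.norm(e),np.degrees(np.arctan2(e[1],e[0]))-90)
E
```

```text
0.05505760962730068 0.05645892240757716 0.1268256981201646 yaw 27.67162045099845 mid [0.4314 0.3346 0.1175]
0.05443651746768483 0.05594711629964634 0.1260085301637228 yaw 27.66015136492314 mid [0.432  0.3348 0.1205]
0.05567870178691654 0.05697072851550796 0.12764474989678706 yaw 27.682890597086736 mid [0.4308 0.3344 0.1145]
cross yaw 24.251733298735843
hole [0.4305 0.3356 0.1177] tri w/top (array([0.4302, 0.335 , 0.114 ]), np.float64(0.0011634304297066561))
board edge 0.09958048552221618 28.01129148261002
```

```bash
python3 -c "
from h import *
plan([.4416,.3406,.175],207.7,6)"
```

```text
t 1.0 pos [0.4281 0.3276 0.2559] rot [ -89.5452   -0.3417 -161.1482] F [ 0.912  -1.9353  1.4304] open 0.08732380307439074 j [ 54.7727  12.5837  -8.25     0.179  -69.7099  54.0176]
[-0.06  0.27 -0.03] -0.29
[-0.06  0.27 -0.03] -0.29
[-0.06  0.27 -0.03] -0.29
[-0.06  0.27 -0.02] -0.29
[-0.06  0.27 -0.02] -0.29
[-0.06  0.27 -0.02] -0.29
```

Call:
drive_tool(
  increments=[
    [0,-0.06,0.27,-0.03,-0.29],
    [0,-0.06,0.27,-0.03,-0.29],
    [0,-0.06,0.27,-0.03,-0.29],
    [0,-0.06,0.27,-0.02,-0.29],
    [0,-0.06,0.27,-0.02,-0.29],
    [0,-0.06,0.27,-0.02,-0.29],
    [0,0,0,0,0],
    [0,0,0,0,0],
  ],
)

```text
time_s: 1.8
tool_pos: [0.4435, 0.3373, 0.1716]
eef_rot: [-89.6, -0.5, -152.6]
wrist_force: [0.0, 0.9, 0.7]
opening: 0.087
```

```bash
python3 -c "
from h import *
plan([.4416,.3406,.086],207.7,6)"
```

```text
t 1.8 pos [0.4435 0.3373 0.1716] rot [ -89.6065   -0.4829 -152.5752] F [0.0446 0.8936 0.7318] open 0.08696091015053091 j [ 54.0029  18.2006 -13.1672   0.1581 -59.2403  63.342 ]
[-0.    0.29 -0.01] -0.01
[-0.    0.29 -0.01] -0.01
[-0.    0.29 -0.01] -0.01
[-0.    0.29 -0.01] -0.01
[-0.    0.29 -0.01] -0.01
[-0.    0.29 -0.01] -0.01
```

Call:
drive_tool(
  increments=[
    [0,0,0.28,-0.02,0],
    [0,0,0.28,-0.02,0],
    [0,0,0.28,-0.01,0],
    [0,0,0.28,-0.01,0],
    [0,0,0.28,-0.01,0],
    [0,0,0.28,-0.01,0],
    [0,0,0,0,0],
    [0,0,0,0,0],
  ],
)

```text
time_s: 2.6
tool_pos: [0.4441, 0.3438, 0.093]
eef_rot: [-89.9, 0.3, -152.7]
wrist_force: [0.4, -0.8, 1.1]
opening: 0.0873
```

```bash
python3 - <<'E'
from h import *
plan([.4416,.3406,.086],207.7,4)
im=read_camera("wrist");cv2.imwrite("pics/w2.png",im[:,:,::-1])
E
```

```text
t 2.6 pos [0.4441 0.3438 0.093 ] rot [ -89.8757    0.2738 -152.7112] F [ 0.3941 -0.7736  1.1339] open 0.08733536176254075 j [ 54.4138  23.1428 -18.6661   0.3168 -48.0045  62.6631]
[0.02 0.04 0.01] -0.02
[0.02 0.04 0.01] -0.02
[0.02 0.04 0.01] -0.02
[0.02 0.04 0.01] -0.02
```

View pics/w2.png

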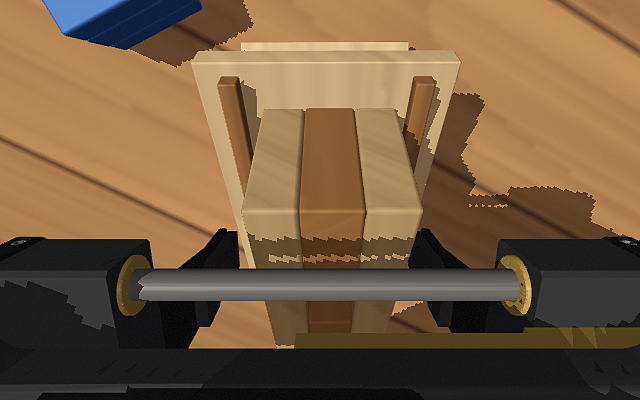

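Head is centred between the open fingers (head edges at x≈243 and 420, fingers at 238 and 413) and square to them. I'll lower a few mm and close.

Call:
drive_tool(
  increments=[
    [0,0.03,0.07,0.02,0],
    [0,0.02,0.06,0.01,0],
    [0,0,0,0,0],
    [1,0,0,0,0],
    [1,0,0,0,0],
    [1,0,0,0,0],
    [1,0,0,0,0],
    [1,0,0,0,0],
  ],
  grip_force=15,
)

```text
time_s: 3.45
tool_pos: [0.4435, 0.3418, 0.0891]
eef_rot: [-90.0, 0.5, -152.7]
wrist_force: [-0.1, -0.4, 0.6]
opening: 0.0599
```

Call:
drive_tool(
  increments=[
    [1,0,-0.1,0,0],
    [1,0,-0.15,0,0],
    [1,0,-0.25,0,0],
    [1,0,-0.35,0,0],
    [1,0,-0.4,0,0],
    [1,0,-0.4,0,0],
    [1,0,-0.3,0,0],
    [1,0,-0.1,0,0],
  ],
)

```text
time_s: 4.25
tool_pos: [0.4394, 0.3396, 0.1931]
eef_rot: [-89.9, -0.1, -152.8]
wrist_force: [0.7, 0.8, -3.0]
opening: 0.0597
```

```bash
python3 - <<'E'
from h import *
plan([.5104,-.0675,.2],100.6,16,16)
E
```

```text
t 4.25 pos [0.4394 0.3396 0.1931] rot [ -89.9202   -0.0798 -152.8471] F [ 0.6946  0.8274 -2.9901] open 0.05971520343275909 j [ 54.4441  16.6763 -11.9737   0.0391 -61.4576  62.6902]
[ 0.15 -0.01  0.49] 1.33
[ 0.09 -0.01  0.51] 1.33
[ 0.04 -0.01  0.52] 1.33
[-0.02 -0.01  0.52] 1.33
[-0.08 -0.01  0.51] 1.33
[-0.14 -0.01  0.5 ] 1.33
[-0.2  -0.01  0.48] 1.33
[-0.25 -0.01  0.45] 1.33
[-0.3  -0.01  0.42] 1.33
[-0.35 -0.01  0.38] 1.33
[-0.39 -0.01  0.34] 1.33
[-0.43 -0.01  0.29] 1.33
[-0.46 -0.01  0.24] 1.33
[-0.48 -0.01  0.18] 1.33
[-0.5  -0.01  0.13] 1.33
[-0.51 -0.01  0.07] 1.33
```

```bash
python3 - <<'E'
from h import *
plan([.5104,-.0675,.2],100.6,22,22)
E
```

```text
t 4.25 pos [0.4394 0.3396 0.1931] rot [ -89.9202   -0.0798 -152.8471] F [ 0.6946  0.8274 -2.9901] open 0.05971520343275909 j [ 54.4441  16.6763 -11.9737   0.0391 -61.4576  62.6902]
[ 0.11 -0.01  0.36] 0.97
[ 0.08 -0.01  0.37] 0.97
[ 0.05 -0.01  0.37] 0.97
[ 0.02 -0.01  0.38] 0.97
[-0.01 -0.01  0.38] 0.97
[-0.05 -0.01  0.37] 0.97
[-0.08 -0.01  0.37] 0.97
[-0.11 -0.01  0.36] 0.97
[-0.14 -0.01  0.35] 0.97
[-0.17 -0.01  0.34] 0.97
[-0.19 -0.01  0.32] 0.97
[-0.22 -0.01  0.3 ] 0.97
[-0.25 -0.01  0.28] 0.97
[-0.27 -0.01  0.26] 0.97
[-0.29 -0.01  0.24] 0.97
[-0.31 -0.01  0.21] 0.97
[-0.33 -0.01  0.19] 0.97
[-0.34 -0.01  0.16] 0.97
[-0.35 -0.01  0.13] 0.97
[-0.36 -0.01  0.1 ] 0.97
[-0.37 -0.01  0.07] 0.97
[-0.37 -0.01  0.04] 0.97
```

Call:
drive_tool(
  increments=[
    [1,0.11,-0.02,0.36,0.97],
    [1,0.08,-0.02,0.37,0.97],
    [1,0.05,-0.02,0.37,0.97],
    [1,0.02,-0.02,0.38,0.97],
    [1,-0.01,-0.02,0.38,0.97],
    [1,-0.05,-0.02,0.37,0.97],
    [1,-0.08,-0.02,0.37,0.97],
    [1,-0.11,-0.02,0.36,0.97],
  ],
)

```text
time_s: 5.05
tool_pos: [0.4604, 0.1865, 0.1981]
eef_rot: [-89.7, -0.4, 166.9]
wrist_force: [0.4, 0.2, -3.8]
opening: 0.0598
```

Call:
drive_tool(
  increments=[
    [1,-0.14,-0.01,0.35,0.97],
    [1,-0.17,-0.01,0.34,0.97],
    [1,-0.19,-0.01,0.32,0.97],
    [1,-0.22,-0.01,0.3,0.97],
    [1,-0.25,-0.01,0.28,0.97],
    [1,-0.27,-0.01,0.26,0.97],
    [1,-0.29,-0.01,0.24,0.97],
    [1,-0.31,-0.01,0.21,0.97],
  ],
)

```text
time_s: 5.85
tool_pos: [0.4764, 0.0307, 0.1979]
eef_rot: [-89.0, -0.5, 126.4]
wrist_force: [0.5, 0.3, -3.1]
opening: 0.0598
```

```bash
python3 - <<'E'
from h import *
plan([.5104,-.0675,.2],100.6,7,7)
cv2.imwrite("pics/s2.png",read_camera("side")[:,:,::-1])
E
```

```text
t 5.85 pos [0.4764 0.0307 0.1979] rot [-88.9827  -0.5061 126.3735] F [ 0.4585  0.3067 -3.0558] open 0.05984594959267091 j [ 23.0745   9.4202 -20.8815  -0.2961 -60.8051  13.4505]
[-0.28 -0.01  0.09] 0.74
[-0.29 -0.01  0.07] 0.74
[-0.29 -0.01  0.05] 0.74
[-0.3  -0.01  0.03] 0.74
[-0.3  -0.01  0.01] 0.74
[-0.3  -0.01 -0.01] 0.74
[-0.3  -0.01 -0.02] 0.74
```

Call:
drive_tool(
  increments=[
    [1,-0.3,-0.01,0.09,0.74],
    [1,-0.31,-0.01,0.07,0.74],
    [1,-0.31,-0.01,0.05,0.74],
    [1,-0.32,-0.01,0.03,0.74],
    [1,-0.32,0,0.01,0.74],
    [1,-0.32,0,-0.01,0.74],
    [1,-0.32,0,-0.02,0.74],
    [1,0,0,0,0],
  ],
)

```text
time_s: 6.7
tool_pos: [0.5093, -0.0798, 0.195]
eef_rot: [-88.3, -0.2, 99.3]
wrist_force: [-0.5, 0.5, -2.3]
opening: 0.0596
```

```bash
python3 - <<'E'
from h import *
plan([.5117,-.0747,.13],100.6,6)
cv2.imwrite("pics/s2.png",cv2.resize(read_camera("side")[80:320,200:440,::-1],(600,600),interpolation=cv2.INTER_CUBIC))
E
```

```text
t 6.7 pos [ 0.5093 -0.0798  0.195 ] rot [-88.2825  -0.165   99.2547] F [-0.4731  0.5427 -2.2756] open 0.05957439377461732 j [  9.0585  13.5963 -15.9374  -0.1798 -62.1846   0.285 ]
[ 0.01  0.22 -0.02] -0.04
[ 0.01  0.22 -0.02] -0.04
[ 0.01  0.22 -0.02] -0.04
[ 0.01  0.22 -0.02] -0.04
[ 0.01  0.22 -0.02] -0.04
[ 0.01  0.22 -0.02] -0.04
```

View pics/s2.png

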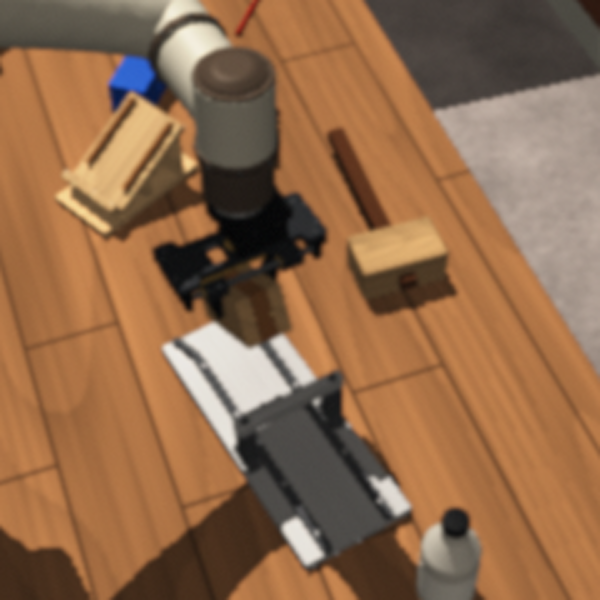

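Picture: the head is held above the entry side, front (raised) end towards the bar, and the rack is empty. It probably still hangs about 30° nose-up. I'll touch its low rear edge down and then swing it flat with a forward and downward arc under a light grip.

```bash
python3 - <<'E'
from h import *
plan([.5051,-.0394,.082],100.6,7)
E
```

```text
t 6.75 pos [ 0.5089 -0.0791  0.1949] rot [-88.264   -0.1919  99.3362] F [-0.2412 -0.2401 -2.4988] open 0.059807592497666505 j [  9.1258  13.5695 -15.975   -0.2096 -62.1924   0.3139]
[ 0.11  0.32 -0.02] -0.04
[ 0.11  0.32 -0.02] -0.04
[ 0.11  0.32 -0.02] -0.04
[ 0.11  0.32 -0.02] -0.04
[ 0.11  0.32 -0.02] -0.04
[ 0.11  0.32 -0.02] -0.04
[ 0.11  0.32 -0.02] -0.04
```

Call:
drive_tool(
  increments=[
    [1,0.12,0.32,-0.02,-0.05],
    [1,0.12,0.32,-0.02,-0.05],
    [1,0.12,0.32,-0.02,-0.05],
    [1,0.12,0.32,-0.02,-0.05],
    [1,0.12,0.3,-0.02,-0.05],
    [1,0.12,0.27,-0.02,-0.05],
    [1,0.1,0.23,-0.02,0],
    [1,0,0,0,0],
  ],
)

```text
time_s: 7.55
tool_pos: [0.5027, -0.0307, 0.0868]
eef_rot: [-88.2, -0.4, 101.7]
wrist_force: [-0.5, -0.6, -3.4]
opening: 0.0598
```

```bash
python3 - <<'E'
from h import *
plan([.5051,-.0394,.074],100.6,4)
E
```

```text
t 7.55 pos [ 0.5027 -0.0307  0.0868] rot [-88.2399  -0.389  101.6612] F [-0.5272 -0.5785 -3.3623] open 0.059841451825254736 j [ 14.6936  19.7116 -25.2408  -0.6605 -46.7867  -2.5668]
[-0.05  0.06 -0.01] 0.05
[-0.05  0.06 -0.01] 0.05
[-0.05  0.06 -0.01] 0.05
[-0.05  0.06 -0.01] 0.05
```

Call:
drive_tool(
  increments=[
    [1,-0.06,0.08,-0.01,0.05],
    [1,-0.05,0.08,-0.01,0.05],
    [1,-0.05,0.06,-0.01,0.05],
    [1,-0.05,0.06,-0.01,0.05],
    [1,-0.06,0.05,0,0],
    [1,-0.06,0.05,0,0],
    [1,0,0,0,0],
    [1,0,0,0,0],
  ],
  grip_force=9,
)

```text
time_s: 8.35
tool_pos: [0.5092, -0.0478, 0.0687]
eef_rot: [-88.5, -0.3, 100.7]
wrist_force: [0.4, 0.5, -2.6]
opening: 0.0599
```

```bash
python3 - <<'E'
from h import *
w=read_camera("wrist")[:,:,::-1];s=cv2.resize(read_camera("side")[150:290,230:370,::-1],(400,400),interpolation=cv2.INTER_CUBIC)
cv2.imwrite("pics/c3.png",np.hstack([cv2.resize(w[:,120:520],(400,400)),s]))
print(observe()["tool_pos"],observe()["wrist_force"])
E
```

```text
[ 0.5092 -0.0477  0.0688] [-0.2089 -0.6661 -2.3916]
```

View pics/c3.png

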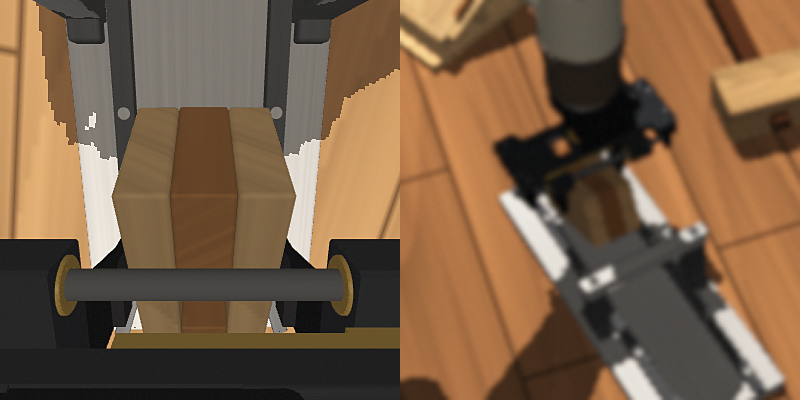

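The wrist view gives the front face's tilt as about 30°: the top edge is at row 195, 183 px wide, and the bottom edge at row 107, about 139 px. The head is in the lane, not yet loaded on the plate. I'll begin the laying arc in small steps.

Call:
drive_tool(
  increments=[
    [1,-0.05,0.06,0.01,0],
    [1,-0.05,0.06,0.01,0],
    [1,-0.06,0.06,0.01,0],
    [1,-0.06,0.06,0.01,0],
    [1,-0.06,0.06,0,0],
    [1,-0.06,0.06,0,0],
    [1,-0.06,0.06,0,0],
    [1,0,0,0,0],
  ],
  grip_force=9,
)

```text
time_s: 9.25
tool_pos: [0.5122, -0.0691, 0.0466]
eef_rot: [-88.7, -0.3, 100.7]
wrist_force: [-0.1, 0.5, -1.4]
opening: 0.0601
```

```bash
python3 - <<'E'
from h import *
plan([.5117,-.0747,.043],100.6,8)
w=read_camera("wrist")[:,:,::-1];cv2.imwrite("pics/w4.png",w)
E
```

```text
t 9.25 pos [ 0.5122 -0.0691  0.0466] rot [-88.7079  -0.3249 100.7443] F [-0.0831  0.5191 -1.3642] open 0.06010146172036996 j [ 10.1367  23.9099 -26.1006  -0.4715 -41.2859   0.9691]
[-0.01  0.01  0.  ] 0.0
[-0.01  0.01  0.  ] 0.0
[-0.01  0.01  0.  ] 0.0
[-0.01  0.01  0.  ] 0.0
[-0.01  0.01  0.  ] 0.0
[-0.01  0.01  0.  ] 0.0
[-0.01  0.01  0.  ] 0.0
[-0.01  0.01  0.  ] 0.0
```

View pics/w4.png

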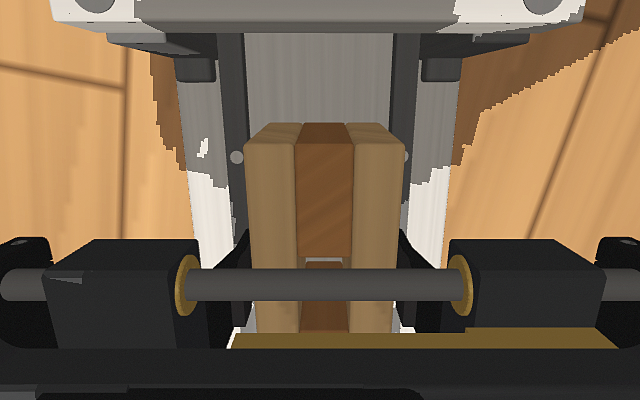

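The head has swung nearly flat: the front face is now foreshortened to rows 122–145, and the head is in the middle of the lane. A few mm more.

Call:
drive_tool(
  increments=[
    [1,-0.03,0.02,0,0],
    [1,-0.03,0.02,0,0],
    [1,-0.03,0.02,0,0],
    [1,-0.02,0.02,0,0],
    [1,-0.02,0.02,0,0],
    [1,0,0.02,0,0],
    [1,0,0,0,0],
    [1,0,0,0,0],
  ],
  grip_force=6,
)

```text
time_s: 10.1
tool_pos: [0.5126, -0.0749, 0.0426]
eef_rot: [-88.7, -0.4, 100.9]
wrist_force: [0.3, 1.4, -1.6]
opening: 0.0604
```

```bash
python3 - <<'E'
from h import *
plan([.5117,-.0747,.043],100.6,8,1)
w=read_camera("wrist");cv2.imwrite("pics/w5.png",w[:,:,::-1])
g=w.astype(int);m=(g[:,:,0]-g[:,:,2]>35)
# wood rows on core column
for c in (260,323,390):
    col=g[100:260,c];d=np.abs(np.diff(col.sum(1)));print(c,[(100+i,d[i]) for i in np.argsort(-d)[:5]])
E
```

```text
t 10.1 pos [ 0.5126 -0.0749  0.0426] rot [-88.6802  -0.3585 100.8509] F [ 0.2689  1.392  -1.568 ] open 0.06039997398786927 j [  9.4495  24.3638 -26.097   -0.4982 -40.8685   1.7861]
[ 0. -0.  0.] 0.01
260 [(np.int64(131), np.int64(164)), (np.int64(141), np.int64(38)), (np.int64(142), np.int64(30)), (np.int64(132), np.int64(24)), (np.int64(130), np.int64(18))]
323 [(np.int64(125), np.int64(243)), (np.int64(255), np.int64(138)), (np.int64(254), np.int64(45)), (np.int64(256), np.int64(37)), (np.int64(140), np.int64(33))]
390 [(np.int64(105), np.int64(95)), (np.int64(134), np.int64(94)), (np.int64(100), np.int64(90)), (np.int64(133), np.int64(81)), (np.int64(139), np.int64(30))]
```

Expected rows for a flat head are 128–143.6. I measured 125–140, so it is flat to within about a degree. Next I release gently and back up.

Call:
drive_tool(
  increments=[
    [1,0,0.02,0,0],
    [1,0,0.01,0,0],
    [0.8,0,0,0,0],
    [0.5,0,0,0,0],
    [0.2,0,0,0,0],
    [0,0,0,0,0],
    [0,0,0,0,0],
    [0,0,0,0,0],
  ],
  grip_force=4,
)

```text
time_s: 10.95
tool_pos: [0.5137, -0.0754, 0.0415]
eef_rot: [-88.8, -0.3, 100.9]
wrist_force: [0.2, -0.5, 0.4]
opening: 0.083
```

Call:
drive_tool(
  increments=[
    [0,0,-0.1,0,0],
    [0,0,-0.2,0,0],
    [0,0,-0.4,0,0],
    [0,0,-0.7,0,0],
    [0,0,-0.9,0,0],
    [0,0,-1,0,0],
    [0,0,-1,0,0],
    [0,0,-0.8,0,0],
  ],
)

```text
time_s: 11.75
tool_pos: [0.516, -0.0764, 0.3026]
eef_rot: [-88.1, -0.3, 100.8]
wrist_force: [1.3, 0.4, -1.2]
opening: 0.0869
```

```bash
python3 - <<'E'
from h import *
plan([.5117,-.0747,.043],100.6,8,1)
w=read_camera("wrist");cv2.imwrite("pics/w6.png",w[:,:,::-1]);s=observe();np.savez("w6",p=s["tool_pos"],r=s["eef_rot"])
E
```

```text
t 11.75 pos [ 0.516  -0.0764  0.3026] rot [-88.1185  -0.3302 100.8369] F [ 1.3028  0.4391 -1.1564] open 0.08692716320127683 j [  9.2517  10.1228  -4.5818  -0.2849 -77.1855   1.6585]
[ 0.    0.65 -0.01] 0.01
```

View pics/w6.png

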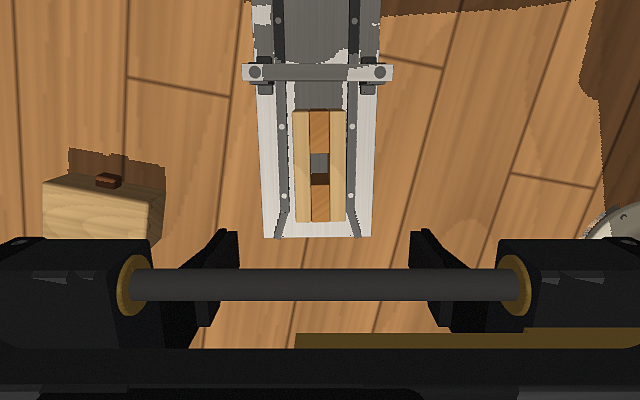

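The head lies flat in the lane, wholly on the flared side (rows 108–222, bar at row 72). The drive has no tilt axis, so I'll lean the tool by driving it past its reach along the push direction. Poses are taken as measured, so any tilt should persist. First I move to open space at azimuth about −80°.

```bash
python3 -c "
from h import *
plan([.15,-.74,.32],100.6,16,1)"
```

```text
t 11.8 pos [ 0.5195 -0.0772  0.3104] rot [-88.9004  -0.0611 100.9008] F [ 1.9356 -1.4226  5.8714] open 0.08722911372285316 j [  9.2479   9.8426  -3.9171  -0.03   -77.3412   1.6604]
[-0.73 -0.    0.61] 0.0
```

Call:
drive_tool(
  increments=[
    [0.7,-0.4,0,0.35,0],
    [0.7,-0.73,0,0.61,0],
    [0.7,-0.73,0,0.61,0],
    [0.7,-0.73,0,0.61,0],
    [0.7,-0.73,0,0.61,0],
    [0.7,-0.73,0,0.61,0],
    [0.7,-0.73,0,0.61,0],
    [0.7,-0.73,0,0.61,0],
  ],
  grip_force=20,
)

```text
time_s: 12.6
tool_pos: [0.3423, -0.398, 0.3234]
eef_rot: [-90.1, 0.3, 101.6]
wrist_force: [1.7, 0.0, -0.2]
opening: 0.0314
```

Call:
drive_tool(
  increments=[
    [0.7,-0.73,0,0.61,0],
    [0.7,-0.73,0,0.61,0],
    [0.7,-0.73,0,0.61,0],
    [0.7,-0.73,0,0.61,0],
    [0.7,-0.73,0,0.61,0],
    [0.7,-0.73,0,0.61,0],
    [0.7,-0.73,0,0.61,0],
    [0.7,-0.73,0,0.61,0],
  ],
)

```text
time_s: 13.4
tool_pos: [0.1502, -0.7442, 0.3319]
eef_rot: [-90.3, 0.8, 101.6]
wrist_force: [0.5, -1.0, 0.6]
opening: 0.026
```

Call:
drive_tool(
  increments=[
    [0.7,-0.8,0,0,0],
    [0.7,-0.8,0,0,0],
    [0.7,-0.8,0,0,0],
    [0.7,-0.8,0,0,0],
    [0.7,-0.8,0,0,0],
    [0.7,-0.8,0,0,0],
    [0.7,-0.8,0,0,0],
    [0.7,-0.8,0,0,0],
  ],
)

```text
time_s: 14.2
tool_pos: [0.1764, -0.9219, 0.2607]
eef_rot: [-89.4, 5.2, 101.1]
wrist_force: [-0.1, -0.1, -0.2]
opening: 0.0259
```

```bash
python3 -c "
from h import *
plan([.15,-.74,.32],100.6,16,1)"
```

```text
t 14.2 pos [ 0.1764 -0.9219  0.2607] rot [-89.4024   5.2484 101.0686] F [-0.1241 -0.12   -0.2299] open 0.02594818959593896 j [ -68.8726   61.8984   80.5802    1.5474 -103.6128   80.3447]
[ 0.22 -0.09 -0.01] 0.01
```

It works: the tool leaned 5° in the right direction. I'll keep driving outwards.

Call:
drive_tool(
  increments=[
    [0.7,-1,0,0,0],
    [0.7,-1,0,0,0],
    [0.7,-1,0,0,0],
    [0.7,-1,0,0,0],
    [0.7,-1,0,0,0],
    [0.7,-1,0,0,0],
    [0.7,-1,0,0,0],
    [0.7,-1,0,0,0],
  ],
)

```text
time_s: 15.0
tool_pos: [0.1963, -1.0205, 0.2182]
eef_rot: [-88.4, 19.7, 101.4]
wrist_force: [-0.3, -0.1, -0.5]
opening: 0.0263
```

```bash
python3 -c "
from h import *
plan([.15,-.74,.32],100.6,16,1)"
```

```text
t 15.0 pos [ 0.1963 -1.0205  0.2182] rot [-88.435   19.7497 101.357 ] F [-0.2909 -0.1181 -0.5154] open 0.0262689574650324 j [-68.8541  66.1881  80.5742   4.8556 -85.1712  80.3491]
[ 0.29 -0.24 -0.01] 0.01
```

Call:
drive_tool(
  increments=[
    [0.7,-1,0,0,0],
    [0.7,-1,0,0,0],
    [0.7,-1,0,0,0],
    [0.7,-1,0,0,0],
    [0.7,-1,0,0,0],
    [0.7,-1,0,0,0],
    [0.7,-1,0,0,0],
    [0.7,-1,0,0,0],
  ],
)

```text
time_s: 15.8
tool_pos: [0.2108, -1.0811, 0.2836]
eef_rot: [-87.2, 35.0, 102.0]
wrist_force: [0.1, -0.1, -0.1]
opening: 0.0262
```

Call:
drive_tool(
  increments=[
    [0.7,-1,0,0,0],
    [0.7,-1,0,0,0],
    [0.7,-1,0,0,0],
    [0.7,-1,0,0,0],
    [0.7,-1,0,0,0],
    [0.7,-1,0,0,0],
    [0.7,-1,0,0,0],
    [0.7,-0.5,0,0,0],
  ],
)

```text
time_s: 16.6
tool_pos: [0.2195, -1.0967, 0.4211]
eef_rot: [-85.7, 49.1, 103.2]
wrist_force: [0.7, -0.1, 0.2]
opening: 0.026
```

```bash
python3 -c "
from h import *
plan([.22,-.75,.32],None,8,1)"
```

```text
t 16.6 pos [ 0.2195 -1.0967  0.4211] rot [-85.6845  49.0684 103.1593] F [ 0.7365 -0.0842  0.2444] open 0.02598973414419327 j [-67.5501  60.2267  80.653   12.7248 -62.7849  77.9119]
[ 0.74 -0.49 -0.16] 0.0
```

Lean is now 49°, which is enough, so I'll fly back to the entry side at height.

```bash
cat >> h.py <<'E'
O=np.array([.5306,-.1756,0]);U=np.array([np.cos(np.radians(-79.4)),np.sin(np.radians(-79.4)),0]);V=np.cross([0,0,1],U)
def st():
    s=observe();p=np.array(s["tool_pos"]);r=R.from_euler("xyz",s["eef_rot"],degrees=True).as_matrix()
    L=lambda v:np.array([v@U,v@V,v[2]])
    print("lane pos",L(p-O),"tool x",L(r[:,0]),"y",L(r[:,1]),"z",L(r[:,2]))
E
python3 -c "
from h import *
st();plan([.47,.06,.30],None,26,1)
d=np.load('w6.npz');P=(d['p'],d['r'])
for q in [(292,222),(345,220),(292,111),(346,109)]:
    h=hit('wrist',q,.077,P)-O;print(h@U,h@V)
"
```

```text
lane pos [ 0.8482 -0.4752  0.4211] tool x [-0.6545 -0.0293 -0.7555] y [ 0.756  -0.0415 -0.6533] z [-0.0123 -0.9987  0.0493]
t 16.6 pos [ 0.2195 -1.0967  0.4211] rot [-85.6845  49.0684 103.1593] F [ 0.7365 -0.0842  0.2444] open 0.02598973414419327 j [-67.5501  60.2267  80.653   12.7248 -62.7849  77.9119]
[ 0.61 -0.59 -0.35] 0.0
-0.17481557525141309 0.041488337720887974
-0.17235721289589676 -0.023074169536490333
-0.04319375299070303 0.03879989253211704
-0.04079410845087515 -0.021308049777465067
```

Call:
drive_tool(
  increments=[
    [0.7,0.4,-0.4,-0.2,0],
    [0.7,0.61,-0.59,-0.35,0],
    [0.7,0.61,-0.59,-0.35,0],
    [0.7,0.61,-0.59,-0.35,0],
    [0.7,0.61,-0.59,-0.35,0],
    [0.7,0.61,-0.59,-0.35,0],
    [0.7,0.61,-0.59,-0.35,0],
    [0.7,0.61,-0.59,-0.35,0],
  ],
)

```text
time_s: 17.4
tool_pos: [0.2886, -0.8041, 0.3908]
eef_rot: [-85.8, 49.4, 102.6]
wrist_force: [0.3, -1.2, 1.3]
opening: 0.0262
```

```bash
python3 -c "
from h import *
st();plan([.47,.06,.30],None,18,1)
"
```

```text
lane pos [ 0.5732 -0.3534  0.3908] tool x [-0.6502 -0.0229 -0.7594] y [ 0.7595 -0.0463 -0.6489] z [-0.0203 -0.9987  0.0475]
t 17.4 pos [ 0.2886 -0.8041  0.3908] rot [-85.8134  49.413  102.6184] F [ 0.3235 -1.2342  1.3421] open 0.026161319381181634 j [-57.9497  19.867  -11.3492  58.4046 -22.1265  20.3736]
[ 0.66 -0.64 -0.36] 0.0
```

Call:
drive_tool(
  increments=[
    [0.7,0.66,-0.62,-0.35,0],
    [0.7,0.66,-0.62,-0.35,0],
    [0.7,0.66,-0.62,-0.35,0],
    [0.7,0.66,-0.62,-0.35,0],
    [0.7,0.66,-0.62,-0.35,0],
    [0.7,0.66,-0.62,-0.35,0],
    [0.7,0.66,-0.62,-0.35,0],
    [0.7,0.66,-0.62,-0.35,0],
  ],
)

```text
time_s: 18.2
tool_pos: [0.362, -0.4145, 0.349]
eef_rot: [-86.4, 50.1, 102.4]
wrist_force: [1.7, 0.3, 0.7]
opening: 0.0261
```

```bash
python3 -c "
from h import *
st();plan([.47,.06,.30],None,10,1)
"
```

```text
lane pos [ 0.2038 -0.2097  0.349 ] tool x [-0.6415 -0.0207 -0.7668] y [ 0.7669 -0.0384 -0.6406] z [-0.0162 -0.999   0.0405]
t 18.2 pos [ 0.362  -0.4145  0.349 ] rot [-86.3786  50.0711 102.4487] F [1.6917 0.3004 0.7129] open 0.026090932862723525 j [-21.5668  -3.8038 -47.212   72.8142 -44.5063 -22.3113]
[ 0.64 -0.64 -0.38] 0.0
```

Call:
drive_tool(
  increments=[
    [0.7,0.66,-0.62,-0.42,0],
    [0.7,0.66,-0.62,-0.42,0],
    [0.7,0.66,-0.62,-0.42,0],
    [0.7,0.66,-0.62,-0.42,0],
    [0.7,0.66,-0.62,-0.42,0],
    [0.7,0.66,-0.62,-0.42,0],
    [0.7,0.66,-0.62,-0.42,0],
    [0.7,0.66,-0.6,-0.42,0],
  ],
)

```text
time_s: 19.0
tool_pos: [0.461, -0.0283, 0.3061]
eef_rot: [-88.4, 49.9, 101.3]
wrist_force: [2.0, -0.6, 0.5]
opening: 0.0258
```

```bash
python3 -c "
from h import *
st();plan(O-.25*U+np.array([0,0,.16]),None,7,1)
"
```

```text
lane pos [-0.1576 -0.0413  0.3061] tool x [-0.6438 -0.008  -0.7652] y [ 0.7652 -0.0175 -0.6436] z [-0.0083 -0.9998  0.0174]
t 19.0 pos [ 0.461  -0.0283  0.3061] rot [-88.4478  49.9233 101.3147] F [ 1.9977 -0.6015  0.5382] open 0.025813925422191776 j [ 40.4005   7.8257 -36.2072  41.6176 -80.6197 -50.0961]
[ 0.49  0.06 -0.12] 0.0
```

Call:
drive_tool(
  increments=[
    [0.7,0.49,0.05,-0.12,0],
    [0.7,0.49,0.05,-0.12,0],
    [0.7,0.49,0.05,-0.12,0],
    [0.7,0.49,0.05,-0.12,0],
    [0.7,0.49,0.05,-0.12,0],
    [0.7,0.49,0.05,-0.12,0],
    [0.7,0.3,0.03,-0.1,0],
    [0.7,0,0,0,0],
  ],
)

```text
time_s: 19.8
tool_pos: [0.4895, 0.0849, 0.1691]
eef_rot: [-89.9, 49.3, 101.1]
wrist_force: [-1.2, -0.4, -0.7]
opening: 0.0258
```

```bash
python3 -c "
from h import *
st();plan(O-.235*U+np.array([0,0,.06]),None,6,1)
cv2.imwrite('pics/s7.png',cv2.resize(read_camera('side')[60:310,180:430,::-1],(600,600),interpolation=cv2.INTER_CUBIC))
"
```

```text
lane pos [-0.2637  0.0075  0.1691] tool x [-0.6525 -0.0056 -0.7578] y [ 0.7578  0.005  -0.6525] z [ 0.0074 -1.      0.001 ]
t 19.8 pos [0.4895 0.0849 0.1691] rot [-89.9098  49.2708 101.094 ] F [-1.1817 -0.3892 -0.662 ] open 0.025799481969396562 j [ 48.1677  23.5556 -35.4975  39.6501 -71.0933 -64.2635]
[0.21 0.31 0.03] 0.0
```

View pics/s7.png

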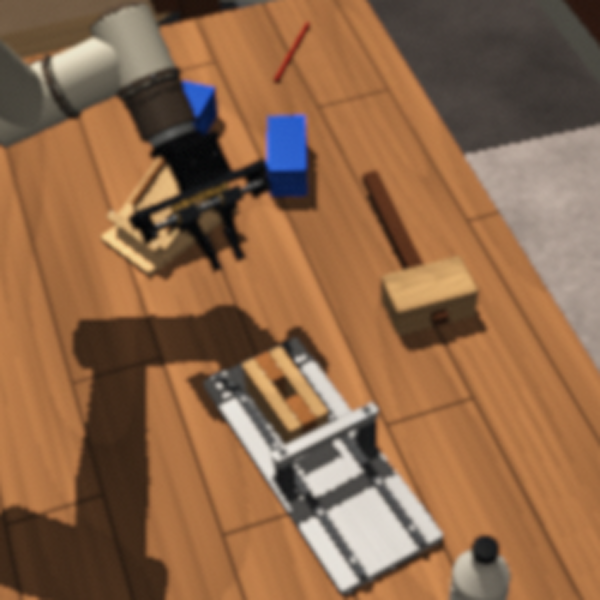

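The picture shows the tool leaning back about 49° behind the gauge, in line with the lane, and the head lying flat before the bar. Now I lower behind it.

Call:
drive_tool(
  increments=[
    [0.7,0.21,0.31,0.03,0],
    [0.7,0.21,0.31,0.03,0],
    [0.7,0.21,0.31,0.03,0],
    [0.7,0.21,0.31,0.03,0],
    [0.7,0.21,0.31,0.03,0],
    [0.7,0.18,0.28,0.02,0],
    [0.7,0,0,0,0],
    [0.7,0,0,0,0],
  ],
)

```text
time_s: 20.65
tool_pos: [0.4897, 0.0526, 0.0696]
eef_rot: [-91.5, 48.7, 99.7]
wrist_force: [0.2, -0.0, 0.0]
opening: 0.026
```

```bash
python3 -c "
from h import *
st();plan(O-.210*U+np.array([0,0,.028]),None,6,1)
"
```

```text
lane pos [-0.2318  0.0018  0.0696] tool x [-0.6597  0.0102 -0.7515] y [ 0.7516  0.0137 -0.6595] z [ 0.0036 -0.9999 -0.0167]
t 20.65 pos [0.4897 0.0526 0.0696] rot [-91.4503  48.7198  99.7183] F [ 0.1834 -0.0172  0.0499] open 0.025958886342746627 j [ 43.7201  30.47   -44.4052  48.8112 -57.8227 -76.1303]
[0.06 0.15 0.01] 0.0
```

Call:
drive_tool(
  increments=[
    [0.7,0.06,0.15,0.01,0],
    [0.7,0.06,0.15,0.01,0],
    [0.7,0.06,0.14,0.01,0],
    [0.7,0.06,0.14,0.01,0],
    [0.7,0.06,0.12,0.01,0],
    [0.7,0.05,0.1,0,0],
    [0.7,0,0,0,0],
    [0.7,0,0,0,0],
  ],
)

```text
time_s: 21.45
tool_pos: [0.493, 0.0337, 0.0289]
eef_rot: [-91.9, 48.6, 99.4]
wrist_force: [-0.4, -0.4, -0.0]
opening: 0.0261
```

```bash
python3 -c "
from h import *
st();plan(O-.190*U+np.array([0,0,.028]),None,1,1)
"
```

```text
lane pos [-0.2127  0.0015  0.0289] tool x [-0.6617  0.0135 -0.7496] y [ 0.7497  0.0172 -0.6615] z [ 0.0039 -0.9998 -0.0215]
t 21.45 pos [0.493  0.0337 0.0289] rot [-91.8634  48.5569  99.4293] F [-0.423  -0.3688 -0.0271] open 0.026108813804678922 j [ 40.1515  33.8744 -47.7384  55.8889 -52.9366 -82.3773]
[-0.29  0.35  0.03] 0.0
```

Call:
drive_tool(
  increments=[
    [0.7,-0.07,0.08,0,0],
    [0.7,-0.11,0.12,0,0],
    [0.7,-0.11,0.12,0,0],
    [0.7,-0.11,0.12,0,0],
    [0.7,-0.11,0.12,0,0],
    [0.7,-0.11,0.12,0,0],
    [0.7,-0.11,0.12,0,0],
    [0.7,-0.11,0.12,0,0],
  ],
)

```text
time_s: 22.25
tool_pos: [0.5067, -0.0302, 0.03]
eef_rot: [-92.1, 48.3, 99.4]
wrist_force: [-0.3, 1.8, -0.8]
opening: 0.0264
```

```bash
python3 -c "
from h import *
st();plan(O-.090*U+np.array([0,0,.028]),None,8,1)
"
```

```text
lane pos [-0.1474  0.0032  0.03  ] tool x [-0.6649  0.0137 -0.7468] y [ 0.7469  0.0213 -0.6646] z [ 0.0068 -0.9997 -0.0244]
t 22.25 pos [ 0.5067 -0.0302  0.03  ] rot [-92.0993  48.3129  99.4222] F [-0.2923  1.7821 -0.847 ] open 0.02642219758158604 j [ 30.0157  32.3872 -51.5828  67.3589 -50.4341 -84.4128]
[-0.09  0.11  0.01] 0.0
```

Contact made at about 1.8 N. I'll keep pushing steadily.

Call:
drive_tool(
  increments=[
    [0.7,-0.1,0.12,0.01,0],
    [0.7,-0.1,0.12,0.01,0],
    [0.7,-0.1,0.12,0.01,0],
    [0.7,-0.1,0.12,0.01,0],
    [0.7,-0.1,0.12,0.01,0],
    [0.7,-0.1,0.12,0.01,0],
    [0.7,-0.1,0.12,0.01,0],
    [0.7,-0.1,0.12,0.01,0],
  ],
)

```text
time_s: 23.05
tool_pos: [0.5173, -0.0966, 0.0293]
eef_rot: [-92.4, 48.4, 99.4]
wrist_force: [-0.7, 4.5, 3.9]
opening: 0.0264
```

```bash
python3 -c "
from h import *
st();plan(O-.02*U+np.array([0,0,.028]),None,8,1)
w=read_camera('wrist')[:,:,::-1];s=cv2.resize(read_camera('side')[150:310,230:390,::-1],(400,400),interpolation=cv2.INTER_CUBIC)
cv2.imwrite('pics/c8.png',np.hstack([np.ascontiguousarray(w[:,120:520]),s]))
"
```

```text
lane pos [-0.0801  0.0015  0.0293] tool x [-0.6638  0.014  -0.7477] y [ 0.7478  0.0263 -0.6634] z [ 0.0104 -0.9996 -0.0279]
t 23.05 pos [ 0.5173 -0.0966  0.0293] rot [-92.4097  48.3953  99.3926] F [-0.7099  4.496   3.8553] open 0.026353188113896343 j [ 18.2787  31.5698 -54.2792  80.7184 -48.9807 -86.6597]
[-0.1   0.11  0.01] 0.0
```

View pics/c8.png

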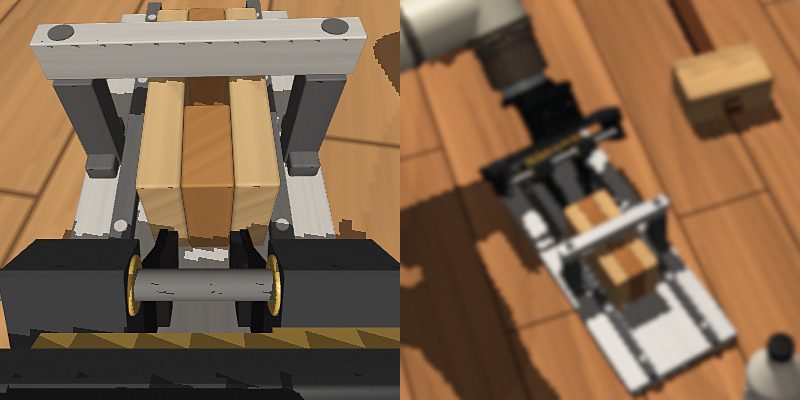

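The head slides straight, its front half already under the bar without touching, with the fingertips low on its rear face. I'll continue.

Call:
drive_tool(
  increments=[
    [0.7,-0.1,0.11,0.01,0],
    [0.7,-0.1,0.12,0.01,0],
    [0.7,-0.1,0.12,0.01,0],
    [0.7,-0.1,0.12,0.01,0],
    [0.7,-0.1,0.12,0.01,0],
    [0.7,-0.1,0.12,0.01,0],
    [0.7,-0.1,0.12,0.01,0],
    [0.7,-0.09,0.11,0.01,0],
  ],
)

```text
time_s: 23.95
tool_pos: [0.5258, -0.1624, 0.0277]
eef_rot: [-92.4, 48.4, 99.4]
wrist_force: [-0.9, 4.5, 3.3]
opening: 0.0262
```

```bash
python3 -c "
from h import *
st();plan(O+.012*U+np.array([0,0,.028]),None,4,1)
w=read_camera('wrist')[:,:,::-1];s=cv2.resize(read_camera('side')[150:310,230:390,::-1],(400,400),interpolation=cv2.INTER_CUBIC)
cv2.imwrite('pics/c9.png',np.hstack([np.ascontiguousarray(w[:,120:520]),s]))
"
```

```text
lane pos [-0.0139 -0.0023  0.0277] tool x [-0.6633  0.0135 -0.7482] y [ 0.7482  0.0268 -0.6629] z [ 0.0111 -0.9996 -0.0279]
t 23.95 pos [ 0.5258 -0.1624  0.0277] rot [-92.4066  48.4342  99.4346] F [-0.941   4.4533  3.2915] open 0.026214031636770385 j [  6.2545  31.4798 -55.0916  93.3537 -48.1875 -87.5588]
[-0.09  0.1  -0.01] 0.0
```

View pics/c9.png

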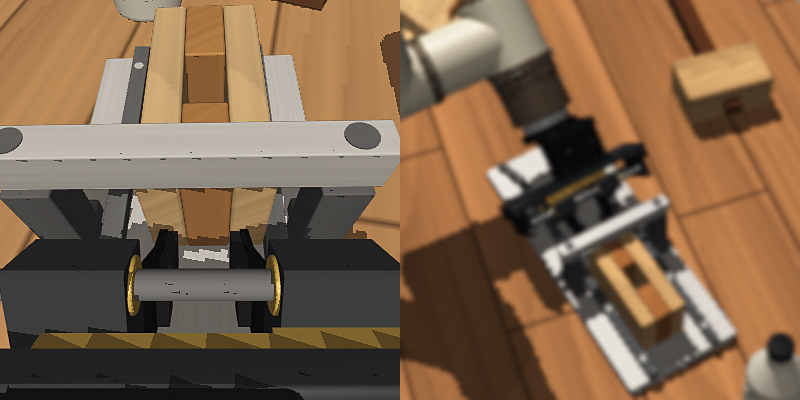

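Only about 20 mm remains. The bar's lower edge (row 187) is clear of the jaw blocks (row 240). By geometry the gripper body stays about 9 mm from the bar at the end of the stroke. I'll go slower now.

Call:
drive_tool(
  increments=[
    [0.7,-0.08,0.085,-0.01,0],
    [0.7,-0.08,0.085,-0.01,0],
    [0.7,-0.08,0.085,-0.01,0],
    [0.7,-0.07,0.08,-0.01,0],
    [0.7,0,0,0,0],
    [0.7,0,0,0,0],
    [0.7,0,0,0,0],
    [0.7,0,0,0,0],
  ],
)

```text
time_s: 24.85
tool_pos: [0.5311, -0.1871, 0.0271]
eef_rot: [-92.2, 48.4, 99.4]
wrist_force: [0.0, 1.8, 1.7]
opening: 0.026
```

```bash
python3 -c "
from h import *
st();plan(O+.012*U+np.array([0,0,.028]),None,4,1)
t=read_camera('top')[:,:,::-1];cv2.imwrite('pics/t10.png',t);w=read_camera('wrist')[:,:,::-1]
cv2.imwrite('pics/c10.png',np.hstack([np.ascontiguousarray(w[:,120:520]),cv2.resize(t[175:255,340:420],(400,400),interpolation=cv2.INTER_CUBIC)]))
"
```

```text
lane pos [ 0.0113 -0.0017  0.0271] tool x [-0.6642  0.0134 -0.7475] y [ 0.7475  0.0227 -0.6638] z [ 0.0081 -0.9997 -0.0251]
t 24.85 pos [ 0.5311 -0.1871  0.0271] rot [-92.1637  48.3706  99.4477] F [0.0239 1.7569 1.6544] open 0.02602078110786403 j [  2.0864  31.7408 -54.5041  96.925  -47.8456 -86.9348]
[-0.01 -0.   -0.01] 0.0
```

The viewer limit is reached, so I'll check numerically: head front edge and bar along the lane centre, in both cameras.

```bash
python3 - <<'E'
from h import *
def proj(n,P):
    c=camera_params(n);r=R.from_euler("xyz",c["orientation"],degrees=True).as_matrix()
    q=c["intrinsics"]@(r.T@(P-c["position"]));return q[:2]/q[2]
top=cv2.imread("pics/t10.png");side=read_camera("side")[:,:,::-1]
for n,im in(("top",top),("side",side)):
  for off in(-.018,.018):
    print(n,off)
    us=np.arange(-.02,.175,.003)
    pr=[]
    for u in us:
        x,y=proj(n,O+u*U+off*V+[0,0,.077])
        b=cv2.getRectSubPix(im,(1,1),(float(x),float(y)))[0,0].astype(int)
        pr.append(f"{u*1000:.0f}:{b[2]},{b[2]-b[0]}")
    print(" ".join(pr))
E
```

```text
top -0.018
-20:53,1 -17:48,0 -14:77,1 -11:125,3 -8:169,5 -5:194,5 -2:202,6 1:203,6 4:190,4 7:151,2 10:99,1 13:71,15 16:86,40 19:135,66 22:177,84 25:194,91 28:203,95 31:208,97 34:211,99 37:209,98 40:203,95 43:199,91 46:200,92 49:205,94 52:211,97 55:212,98 58:209,98 61:207,97 64:205,95 67:208,95 70:210,95 73:210,96 76:208,95 79:206,94 82:206,94 85:203,92 88:201,92 91:197,90 94:191,88 97:187,86 100:186,86 103:189,87 106:195,89 109:198,91 112:198,92 115:195,91 118:193,90 121:194,90 124:197,91 127:201,94 130:200,94 133:197,93 136:194,90 139:196,91 142:201,92 145:197,91 148:166,78 151:126,62 154:97,52 157:88,49 160:90,49 163:89,49 166:87,47 169:91,49 172:110,61
top 0.018
-20:24,-2 -17:29,-1 -14:70,2 -11:123,3 -8:167,4 -5:193,7 -2:202,7 1:203,5 4:197,3 7:158,1 10:105,1 13:81,17 16:105,47 19:158,74 22:196,90 25:212,98 28:214,99 31:215,100 34:215,100 37:216,100 40:216,100 43:216,101 46:216,100 49:216,101 52:218,102 55:218,102 58:218,102 61:218,102 64:218,102 67:219,102 70:218,102 73:217,101 76:217,101 79:214,100 82:211,98 85:207,97 88:204,95 91:202,95 94:201,95 97:201,95 100:201,94 103:202,95
[... 967 characters left out ...]
20:221,14 -17:223,13 -14:209,12 -11:175,11 -8:123,10 -5:83,6 -2:59,3 1:51,3 4:47,3 7:51,3 10:62,4 13:76,11 16:111,35 19:158,69 22:200,96 25:216,106 28:221,108 31:222,109 34:222,108 37:222,108 40:223,109 43:222,108 46:223,109 49:223,109 52:224,109 55:225,110 58:225,110 61:225,110 64:225,110 67:223,108 70:223,109 73:222,109 76:219,107 79:216,107 82:213,105 85:211,104 88:209,103 91:210,105 94:209,104 97:209,104 100:210,105 103:210,105 106:211,106 109:211,104 112:211,104 115:212,104 118:212,105 121:213,105 124:212,105 127:213,105 130:213,105 133:213,105 136:213,105 139:213,105 142:211,105 145:198,100 148:157,82 151:109,57 154:82,42 157:92,33 160:117,26 163:157,21 166:189,16 169:209,15 172:218,14
```

Both cameras agree: the head's rear is at +18.5 mm and its front at +149 mm, so it is clear of the bar (front face about +4 to +8) and still on the plate. Now I retreat straight back, then up.

Call:
drive_tool(
  increments=[
    [0.7,0.1,-0.11,0,0],
    [0.7,0.2,-0.22,0,0],
    [0.7,0.27,-0.3,0,0],
    [0.7,0.27,-0.3,0,0],
    [0.7,0.27,-0.3,0,0],
    [0.7,0.27,-0.3,0,0],
    [0.7,0.27,-0.3,0,0],
    [0.7,0.27,-0.3,0,0],
  ],
)

```text
time_s: 25.8
tool_pos: [0.4988, -0.0447, 0.0245]
eef_rot: [-91.8, 48.5, 99.0]
wrist_force: [-0.9, 0.6, 0.2]
opening: 0.026
```

Call:
drive_tool(
  increments=[
    [0.7,0,-0.4,0,0],
    [0.7,-0.2,-0.5,0,0],
    [0.7,-0.3,-0.4,0,0],
    [0.7,-0.3,-0.3,0,0],
    [0.7,-0.3,-0.2,0,0],
    [0.7,-0.1,-0.1,0,0],
    [0.7,0,0,0,0],
    [0.7,0,0,0,0],
  ],
)

```text
time_s: 26.6
tool_pos: [0.4868, -0.0082, 0.1326]
eef_rot: [-91.0, 48.5, 99.8]
wrist_force: [-0.5, -0.2, -0.5]
opening: 0.0263
```

```bash
python3 - <<'E'
from h import *
st();s=observe();print(s["time_s"],s["wrist_force"],s["joint_positions"],s["dq"])
def proj(n,P):
    c=camera_params(n);r=R.from_euler("xyz",c["orientation"],degrees=True).as_matrix()
    q=c["intrinsics"]@(r.T@(P-c["position"]));return q[:2]/q[2]
for n in("top","side"):
    im=read_camera(n)[:,:,::-1].copy();e=[]
    for u in np.arange(.008,.165,.001):
        x,y=proj(n,O+u*U+.018*V+[0,0,.077]);b=cv2.getRectSubPix(im,(1,1),(float(x),float(y)))[0,0].astype(int)
        if b[2]-b[0]>65:e.append(u)
    print(n,"head from",e[0],"to",e[-1])
    # bystanders: change since the first picture
    d=cv2.absdiff(im,cv2.imread(f"pics/{n}0.png")).max(2)>60
    boxes={"top":{"mallet":(295,125,30,45),"handle":(235,140,60,14),"square":(445,200,60,50),"glue":(430,173,32,25),"blue1":(188,160,45,30)},"side":{"square":(322,332,50,65),"glue":(365,283,30,45),"malletH":(338,168,42,35)}}[n]
    for k,(x,y,w,h) in boxes.items():print(" ",k,int(d[y:y+h,x:x+w].sum()))
E
```

```text
lane pos [-0.1726 -0.0123  0.1326] tool x [-0.6629  0.0098 -0.7486] y [ 0.7487  0.0059 -0.6629] z [-0.002  -0.9999 -0.0112]
26.6 [-0.5453 -0.2288 -0.4954] [ 38.1416  22.2521 -46.2591  49.9629 -60.5326 -68.8601] [ 0.2256  0.1388 -0.2211 -0.2225 -0.0245 -0.1235]
top head from 0.01900000000000001 to 0.15000000000000013
  mallet 0
  handle 0
  square 0
  glue 0
  blue1 0
side head from 0.02100000000000001 to 0.14900000000000013
  square 0
  glue 0
  malletH 0
```

Head is out, the tool is clear and at rest, and the bystanders are unchanged. Handing in.

```bash
python3 -c "
from cell import *
print(hand_in())"
```

```text
the job is handed in; nothing more can be done
None
```

The head passed under the bar and now lies flat on the plate on the exit side. I handed the job in with the robot clock at about 26.7 s of the 54 s allowed.

- **Laying down:** I gripped the head by its sides on the rack, set its low rear edge on the plate, and swung it flat under a light grip. I then released it wholly on the flared side of the bar.
- **Leaning the tool:** The move commands have no tilt axis. I got a lean of about 49° by driving the tool past its reach along the push direction, where the tilt stayed.
- **Pushing:** I pushed it slowly under the bar with the fingertips low on its rear end, with readings of about 6 N between moves. I then backed straight out and raised the tool clear.

**Last checks:**
- **Head position:** both fixed cameras put the head from about +20 to +150 mm along the lane. The bar's far face is at +8 mm and the plate ends at +165 mm.
- **Bystanders:** the top and side pictures show no change at the mallet, square or glue bottle. I compared one blue block, which is unchanged; the other I did not compare.
- **Contact:** wrist force was near zero after the retreat. I saw no force reading that suggested the bar was touched.

**Disagreements and gaps:**
- **Gauge origin:** the last top view suggests my estimate is about 4 mm off along the lane, in the direction that gives the head more clearance.
- **Final pictures:** the 12-picture viewing limit was reached, so the end state was checked by pixel values rather than by eye.

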